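Preload a workshop spindle with its clamp collar

ROBOT

A 7-joint arm with a two-finger parallel gripper is mounted at the origin on the work surface. World frame = base frame: x ahead of the robot, y to its left, z up, the work surface at z = 0. Lengths are in m, angles in rad, forces in N, time in s.
With the tool pointing down it reaches from about 0.425 to 0.825 m from the base axis. Payload 3.6 kg.
Tool frame: the origin (TCP) lies midway between the tips of the shut fingers; the grasp point (between the pads) lies 19 mm behind it (robot.hold_point_z is the distance from the TCP to the grasp point, in m); z points along the fingers, y is the direction in which the jaws open and shut (so a half turn about z gives the same grasp; the last joint's range is limited). The gripper opens to 93 mm and grips with 3 to 60 N. Pads are 15 mm wide; open, the fingers measure 128 mm over their backs; the gripper's body (75 mm by 188 mm) begins 65 mm behind the grasp point.
Start: joints at [1.216, 0.615, -0.013, 1.423, 0.008, 1.103, -0.04], TCP at [0.21, -0.615, 0.183] pointing down, gripper open.
Joint ranges: [-3.12, 3.12], [-0.3, 2.06], [-1.34, 1.32], [0.26, 2.42], [-1.36, 4.5], [0.01, 1.98], [-2.84, 2.84]. Speed limits (rad/s): [2.79, 2.79, 3.14, 3.14, 3.14, 3.14, 3.14].

INTERFACE

Orientations are given as [roll, pitch, yaw] about the fixed x, y, z axes, in that order (R = Rz(yaw) Ry(pitch) Rx(roll)).
In Python, from cell import robot, get_image gives the robot as it stands.
- The arm moves only by the tool send_rows, never from a script. Its argument "series" is text: rows parted by semicolons, each of 7 numbers parted by spaces: the opening, from -1 (shut) to 1 (fully open), then the shift along the tool's x, y, z in cm, then the turn, a rotation vector about the tool's x, y, z in degrees. A call has 1 to 5 rows; each row is the pose to reach, as a shift and turn from the pose commanded when the call began, along the tool's axes at that moment; what a row does not reach only later rows make up. A row lasts 1/8 s, in which the tool goes at most 62.5 mm and 10.7 degrees, less where a joint would pass 70% of its speed; a pose out of reach is approached as far as the arm can. A call with a gripper value outside its range is refused whole. The fingers move at their own pace and stop on an object; the grip force is fixed at half the most. Time passes only in rows, so rows that repeat a pose let the fingers close. It gives the time, the measured TCP pose, the force and the opening at its end, in the units of the state.
- robot.sense(): the state, without advancing time (a new reading comes with each control period).
- get_image(name): name is "side" or "top" or "wrist"; returns a dict with "img" (400x640x3 uint8, red, green, blue), "range_z" (400x640 float32, m along the optical axis (not along the pixel's ray), 0 where there is no reading), "camera_matrix" (3x3 intrinsics, pixels), "dist_coeffs" ([k1, k2, p1, p2, k3] as OpenCV has them; the pictures are not rectified), "rvec" (rotation vector, rad) and "tvec" (3), from world to camera coordinates, as OpenCV has them; the wrist camera has in their place "T_tool_cam" (4x4, takes a point from camera to tool coordinates, whose origin is the TCP and whose axes are the flange's). Camera axes: x right, y down, z forward; pixel columns grow to the right and rows downward; lengths in m; the calibration is good to about 2 mm. A picture is of the moment at which its call begins: read the wrist's pose just before it.
- robot.hand_in(): hands the job in, once; it reports no verdict.
The state is a dict: "t": time; "qpos": joint angles; "qd": joint speeds; "tau": joint torques, N m; "tool_pos": TCP position; "tool_rot": TCP orientation; "ft_force": force on the tool from outside, world axes, zero at the start; "moment": the same for the moment, N m; "grip_width": finger opening in m.
Only numpy, scipy, OpenCV 4.12 (cv2) and the standard library are available. Lean on these libraries where they do the work, as an engineer would, in place of code of your own. Each camera call takes 0.05 s, during which the arm holds its last target.

TASK

Preload this spindle: turn the thumb screw on its shaft collar loose, slide the collar along the shaft against the spring cup and press the spring to about 13 N (never beyond 18 N), where a dimple in the shaft lies under the screw. Keeping it pressed there, turn the screw tight again so that its point goes home in the dimple and the collar keeps the spring loaded by itself, then let go.

Things in the scene. Friction and masses are not known exactly. Their poses are not given: they have to be found in the camera images.
- spindle: Grey base plate 90 x 330 x 12 mm fixed on the bench, carrying a steel shaft of 18 mm diameter along its own y axis, shaft axis 60 mm above the bench. Origin at the centre of the plate's underside. A dark bearing block stands at y = -120 to -150 mm, the thrust block at +110 to +150 mm; both are 81 mm high. Its pose differs from start to start.
- thrust_block: Dark steel block at the plate's +y end; same origin and axes as the spindle, near face at y = +110 mm. A spring cup (40 mm disc on the shaft before a coil spring) stands out from it; its unloaded face is somewhere between y = +50 and +80 mm, not reported. Spring 5 N per mm, no preload. The far dimple moves with the cup: the screw can be turned home while the spring is pressed with 9 to 17 N.
- collar: Plain steel shaft collar, 44 mm diameter, 24 mm wide along the shaft (faces 12 mm either side of its origin on the shaft axis), axes as the spindle's. It only slides along the shaft, starts at y = -50 (+-1) mm of the spindle locked by the screw's point in a dimple, and when loose drags with 1.5 N.
- wing (a point): Centre of the flat upright paddle of the dark thumb screw on top of the collar: 9 mm thick (its own x), 34 mm wide (its own y), 26 mm high (z), 112 mm above the bench, lower edge 17 mm above the collar. Its axes turn with the screw; at joint value 0 they are the spindle's. Held by the paddle, the screw can be turned, the collar pushed along and the screw tightened, all in one grasp.
- screw (a joint): Angle of the thumb screw about the upright axis, rad, growing clockwise seen from above (tightening). Starts tight at 1.1 to 1.2; the point is home above 1.0, leaves the dimple at about 0.4, well loose below 0.2; hard stops at -0.4 and 1.3. Off a dimple it turns stiffly past 0.5 and springs back when let go. Turning takes 0.1 to 0.2 N m.

How it is judged:
On the way, in this order (a step that is already met when the one before it is completed fails the run):
1. the thumb screw is turned loose (below 0.3 rad) (value of joint screw below 0.3 rad), for 0.1 s.
2. with the screw still loose (below 0.5 rad) the collar presses the spring cup with 9 to 18 N (contact force between collar_face and thrust_block between 9 and 18 N and value of joint screw below 0.5 rad), for 0.3 s.
At the end, for the whole second after the job is handed in: The thumb screw is tight again with its point home (joint above 0.95 rad), the collar is at rest and by itself presses the spring cup with 6 to 18 N; the gripper has let go (contact force between collar_face and thrust_block between 6 and 18 N and value of joint screw above 0.95 rad and linear speed of collar below 0.003 m/s); the robot touches nothing.
It fails at once if the collar presses the spring cup with more than 19 N (contact force between collar_face and thrust_block above 19 N).
It also fails if it takes over 69 s, if anything falls off the work surface, if the arm or the gripper's body presses on something with over 40 N, if the wrist force passes 120 N, or if a joint passes its speed limit or range.

## Working session

There is one attempt and no reset: what is moved stays moved. The work goes in short steps, Python scripts to look and compute and a tool call to move; the robot and the scene stay as the last step left them, time stands still between calls to the robot, and variables do not carry over. Pictures are saved under pics/ and viewed, and the job is handed in when it is done.

Besides the shell and the picture viewer there is one more tool, called after "Emit:" in YAML: its name, and indented under it one key for each argument. send_rows: Moves the arm, as the interface text tells. Its arguments: {"type":"object","properties":{"series":{"type":"string"}},"required":["series"]}

```bash
ls; mkdir -p pics; python3 - <<'E'
from cell import robot,get_image
import cv2,numpy as np
s=robot.sense()
print({k:np.round(v,3).tolist() for k,v in s.items()})
for n in ["top","side"]:
    d=get_image(n)
    cv2.imwrite(f"pics/{n}0.png",d["img"][:,:,::-1])
    np.savez(f"pics/{n}0.npz",**d)
    print(n,d["camera_matrix"],d["dist_coeffs"],d["rvec"],d["tvec"])
E
```

```text
pics
{'t': 0.0, 'qpos': [1.215, 0.616, -0.013, 1.425, 0.008, 1.103, -0.04], 'qd': [-0.001, -0.001, -0.0, -0.0, -0.001, -0.0, 0.002], 'tau': [0.0, -45.893, 0.209, -16.574, -0.061, 0.02, 0.0], 'tool_pos': [0.21, -0.614, 0.181], 'tool_rot': [-3.139, 0.0, 0.329], 'ft_force': [0.398, 0.217, 0.416], 'moment': [0.021, 0.035, -0.008], 'grip_width': 0.093}
top [[372.42951724   0.         317.04490505]
 [  0.         372.42951724 199.19009752]
 [  0.           0.           1.        ]] [-0.07526494  0.          0.          0.          0.        ] [ 2.15950118 -2.18394911  0.06582067] [0.03280558 0.59561822 0.68108913]
side [[388.67379246   0.         317.19121367]
 [  0.         388.67379246 200.76126571]
 [  0.           0.           1.        ]] [-0.02675306  0.          0.          0.          0.        ] [ 0.67912391 -2.5006685   1.26553135] [0.47835409 0.24978013 0.46407779]
```

View pics/top0.png

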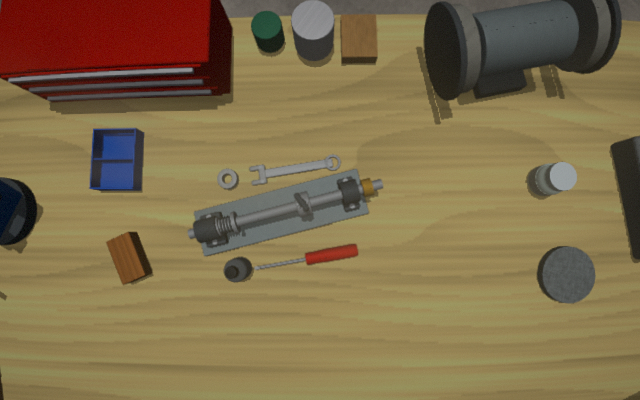

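View pics/side0.png

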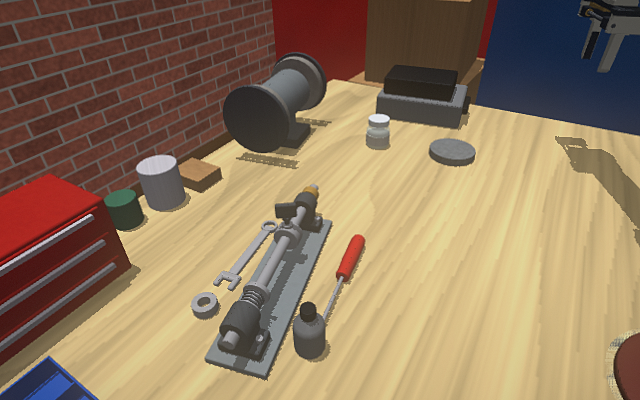

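The top view shows the spindle at (280,212). The thrust block and spring are on the left at (215,228), the bearing block on the right at (350,192), and the wing at about (303,204). I'll measure the plate and paddle from the depth data.

```bash
cat > h.py <<'E'
import numpy as np,cv2
def world(d,T=None):
    K,D=d["camera_matrix"],d["dist_coeffs"]
    h,w=d["range_z"].shape
    u,v=np.meshgrid(np.arange(w),np.arange(h))
    p=cv2.undistortPoints(np.stack([u,v],-1).reshape(-1,1,2).astype(np.float64),K,D).reshape(h,w,2)
    z=d["range_z"].astype(float)
    P=np.dstack([p*z[...,None],z])
    if T is not None: return P@T[:3,:3].T+T[:3,3]
    R=cv2.Rodrigues(d["rvec"])[0]
    return (P-np.asarray(d["tvec"]).ravel())@R
def ray(d,uv,zp):
    K,D=d["camera_matrix"],d["dist_coeffs"]
    p=cv2.undistortPoints(np.array(uv,float).reshape(-1,1,2),K,D).reshape(-1,2)
    R=cv2.Rodrigues(d["rvec"])[0]; c=-R.T@np.asarray(d["tvec"]).ravel()
    r=np.c_[p,np.ones(len(p))]@R
    return c+r*((zp-c[2])/r[:,2])[:,None]
E
python3 - <<'E'
from h import *
d=dict(np.load("pics/top0.npz"))
P=world(d)
im=d["img"].astype(int)
print(im[205,250],im[245,215],im[202,303],im[230,350])
z=P[...,2]
roi=np.zeros(z.shape,bool);roi[150:270,170:400]=1
sat=im.max(2)-im.min(2)
m=roi&(sat<30)&(z>0.006)&(z<0.018)&(d["range_z"]>0)
n,l,st,ce=cv2.connectedComponentsWithStats(m.astype(np.uint8))
print(st[:8])
# plate incl. things above: all roi low saturation z>0.006
m2=(roi&(sat<40)&(z>0.006)&(z<0.02)).astype(np.uint8)
m2=cv2.morphologyEx(m2,cv2.MORPH_OPEN,np.ones((3,3)))
pts=P[(m2>0)][:,:2]
r=cv2.minAreaRect((pts*1000).astype(np.float32)); print("plate",r,cv2.boxPoints(r))
for lo,hi in [(0.09,0.099),(0.1,0.112),(0.112,0.135)]:
    w=roi&(z>lo)&(z<hi); q=P[w]; print(lo,w.sum(),q.mean(0) if len(q) else 0, cv2.minAreaRect((q[:,:2]*1000).astype(np.float32)) if len(q)>3 else 0, np.argwhere(w).mean(0))
v=np.where(m2[...,None]>0,[0,255,0],im[:,:,::-1]).astype(np.uint8)
cv2.imwrite("pics/mask0.png",cv2.resize(v[150:270,170:400],None,fx=3,fy=3,interpolation=0))
cv2.imwrite("pics/crop0.png",cv2.resize(d["img"][150:270,170:400,::-1],None,fx=3,fy=3,interpolation=0))
E
```

```text
[111 116 113] [59 57 52] [75 75 69] [157 142  93]
[[     0      0    640    400 250208]
 [   250    155     91     30    667]
 [   217    169     21     21    187]
 [   194    169    166     52   2109]
 [   219    172      1      1      1]
 [   202    194    166     62   2682]
 [   254    258     52     12    137]
 [   248    260      3      5      5]]
plate ((570.9164428710938, 98.57978820800781), (197.79348754882812, 334.9488830566406), 7.095391273498535) [[452.09036  252.55577 ]
 [493.46378  -79.827995]
 [689.74255  -55.396194]
 [648.36914  276.98758 ]]
0.09 2 [0.58632139 0.04430756 0.09845531] 0 [201.5 305.5]
0.1 8 [0.57927853 0.04581863 0.10345838] ((578.2932739257812, 44.87668228149414), (17.45664405822754, 11.944717407226562), 44.15677261352539) [205.5 304.5]
0.112 114 [0.58431328 0.04964144 0.12386192] ((584.2713623046875, 49.68283462524414), (33.383575439453125, 8.968990325927734), 37.05564880371094) [201.63157895 301.44736842]
```

View pics/mask0.png

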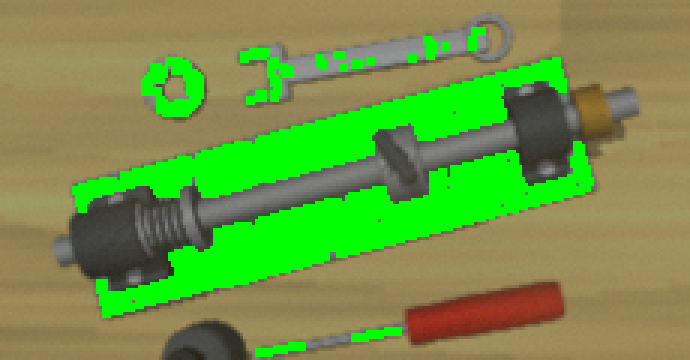

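View pics/crop0.png

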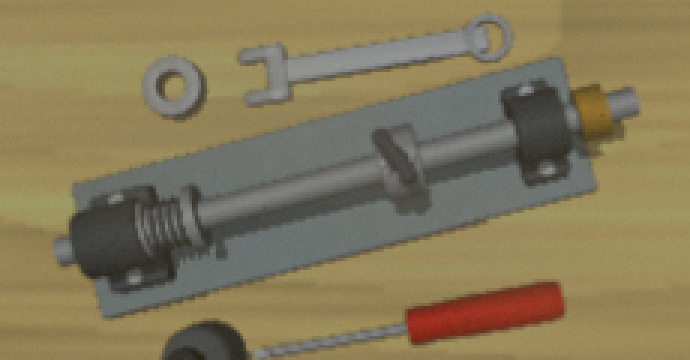

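```bash
python3 - <<'E'
from h import *
d=dict(np.load("pics/top0.npz"))
P=world(d);im=d["img"].astype(int);z=P[...,2]
roi=np.zeros(z.shape,bool);roi[150:270,170:400]=1
sat=im.max(2)-im.min(2)
m=(roi&(sat<30)&(z>0.006)&(z<0.018)).astype(np.uint8)
n,l,st,ce=cv2.connectedComponentsWithStats(m)
k=[i for i in range(1,n) if st[i,4]>1000]
pl=np.isin(l,k)
c,s,a=cv2.minAreaRect((P[pl][:,:2]*1000).astype(np.float32))
B=cv2.boxPoints((c,s,a)); print("plate",c,s,a,B.tolist())
e=B[1]-B[0]; f=B[2]-B[1]; e=e if np.hypot(*e)>np.hypot(*f) else f
u=e/np.hypot(*e); u*=np.sign(u[1]); print("spindle y dir",u,"yaw",np.degrees(np.arctan2(-u[0],u[1])))
c=np.array(c)/1000
w=roi&(z>.112)&(z<.135); q=P[w]
print("ztop",np.percentile(q[:,2],[5,50,95]))
wc,ws,wa=cv2.minAreaRect((q[:,:2]*1000).astype(np.float32)); Bw=cv2.boxPoints((wc,ws,wa))
e=Bw[1]-Bw[0]; f=Bw[2]-Bw[1]; e=e if np.hypot(*e)>np.hypot(*f) else f
print("wing",wc,ws,"long dir deg",np.degrees(np.arctan2(e[1],e[0]))%180)
ud=np.degrees(np.arctan2(u[1],u[0])); print("spindle y dir deg",ud)
xd=np.array([u[1],-u[0]])
r=np.array(wc)/1000-c; print("wing in spindle",r@xd,r@u)
# everything along the shaft profile
rel=P[...,:2]-c; X=rel@xd; Y=rel@u
for lo in np.arange(-.18,.19,.005):
    g=roi&(Y>=lo)&(Y<lo+.005)&(abs(X)<.03)&(z>.03); print(f"{lo:.3f} {g.sum()} {np.percentile(z[g],90) if g.any() else 0:.3f} x[{X[g].min() if g.any() else 0:.3f},{X[g].max() if g.any() else 0:.3f}]")
E
```

```text
plate (572.43994140625, 98.28301239013672) (90.18019104003906, 328.200927734375) 14.134817123413086 [[488.6409606933594, 246.4039306640625], [568.7890625, -71.86030578613281], [656.2388916015625, -49.83790588378906], [576.0908203125, 268.42633056640625]]
spindle y dir [-0.2442044  0.9697238] yaw 14.13482
ztop [0.12175488 0.12400905 0.12579495]
wing (584.2713623046875, 49.68283462524414) (33.383575439453125, 8.968990325927734) long dir deg 37.055706
spindle y dir deg 104.13481
wing in spindle -0.0003951666689258927 -0.05001803513316416
-0.180 22 0.069 x[-0.008,0.009]
-0.175 51 0.076 x[-0.015,0.016]
-0.170 52 0.076 x[-0.015,0.016]
-0.165 48 0.076 x[-0.015,0.016]
-0.160 56 0.076 x[-0.016,0.016]
-0.155 24 0.080 x[-0.011,0.015]
-0.150 75 0.080 x[-0.029,0.025]
-0.145 72 0.081 x[-0.030,0.024]
-0.140 81 0.080 x[-0.029,0.027]
-0.135 87 0.081 x[-0.028,0.029]
-0.130 74 0.081 x[-0.028,0.029]
-0.125 81 0.080 x[-0.025,0.020]
-0.120 28 0.068 x[-0.009,0.008]
-0.115 28 0.068 x[-0.009,0.008]
-0.110 26 0.070 x[-0.008,0.009]
-0.105 30 0.069 x[-0.009,0.009]
-0.100 28 0.069 x[-0.009,0.008]
-0.095 27 0.070
[... 1059 characters left out ...]
.075 62 0.080 x[-0.020,0.019]
0.080 40 0.078 x[-0.018,0.017]
0.085 40 0.073 x[-0.014,0.014]
0.090 45 0.074 x[-0.015,0.016]
0.095 45 0.074 x[-0.015,0.015]
0.100 45 0.074 x[-0.016,0.015]
0.105 72 0.077 x[-0.017,0.018]
0.110 88 0.080 x[-0.029,0.024]
0.115 69 0.080 x[-0.024,0.029]
0.120 75 0.081 x[-0.028,0.026]
0.125 83 0.081 x[-0.027,0.029]
0.130 80 0.081 x[-0.026,0.028]
0.135 70 0.081 x[-0.028,0.028]
0.140 70 0.081 x[-0.029,0.027]
0.145 50 0.080 x[-0.022,0.028]
0.150 9 0.068 x[-0.006,0.007]
0.155 31 0.069 x[-0.008,0.010]
0.160 20 0.069 x[-0.008,0.009]
0.165 0 0.000 x[0.000,0.000]
0.170 0 0.000 x[0.000,0.000]
0.175 0 0.000 x[0.000,0.000]
0.180 0 0.000 x[0.000,0.000]
0.185 0 0.000 x[0.000,0.000]
```

```bash
cat >> h.py <<'E'
from scipy.spatial.transform import Rotation as Ro
def plan(pos,rot,tgt,yaw_deg):
    "shift (cm, tool axes) and turn (deg) to reach tgt, pointing down, at yaw"
    R=Ro.from_euler('xyz',rot); G=Ro.from_euler('xyz',[np.pi,0,np.radians(yaw_deg)])
    return np.round(R.inv().apply(np.array(tgt)-pos)*100,2),np.round((R.inv()*G).as_rotvec(degrees=True),2)
C=np.array([.57244,.09828]);U=np.array([-.2442,.9697]);X=np.array([.9697,.2442])
E
python3 - <<'E'
from h import *
d=dict(np.load("pics/top0.npz"));P=world(d);
g=(d["range_z"]>0)&(P[...,0]>0.1)&(P[...,0]<.68)&(P[...,1]<.05)&(P[...,1]>-.8)&(P[...,2]>.03)
for y in np.arange(-.75,.05,.05):
    k=g&(P[...,1]>=y)&(P[...,1]<y+.05)
    if k.any(): print(round(y,2),k.sum(),P[k][:,2].max(),P[k][:,0].min(),P[k][:,0].max())
pos=[.21,-.615,.183];rot=[np.pi,0,.329]
print(plan(pos,rot,[.5843,.0497,.20],37.06))
E
```

```text
-0.65 10 0.03424031604807919 0.5020371568848047 0.5391384201716104
-0.6 834 0.07107370959542711 0.5138570786504323 0.6798819900114752
-0.45 749 0.07988385316128495 0.599030427297478 0.6576081599539251
-0.4 370 0.07801538547515224 0.6058120217061814 0.650255926283808
-0.1 333 0.07755279040445356 0.5798710191183973 0.6300711693911744
-0.05 573 0.0826634580344217 0.5763128748891296 0.6329804591983846
0.0 413 0.1264881927285077 0.5630324341256459 0.6078293193305302
(array([ 56.9 , -50.81,  -1.7 ]), array([  0.  ,   0.  , -18.21]))
```

Emit:
send_rows:
  series: "1 2.3 -2 -0.1 0 0 -1; 1 6 -5.4 -0.3 0 0 -2; 1 10 -9 -0.4 0 0 -3.5; 1 14 -12.6 -0.5 0 0 -5; 1 18 -16.2 -0.6 0 0 -6"

```text
t: 0.72
tool_pos: [0.3285, -0.4018, 0.1883]
tool_rot: [-3.141, -0.0, 0.434]
ft_force: [1.7, -0.5, 0.2]
grip_width: 0.093
```

```bash
python3 - <<'E'
from h import *
from cell import robot
s=robot.sense();print(s["tool_pos"],s["tool_rot"],np.abs(s["qd"]).max(),plan(s["tool_pos"],s["tool_rot"],[.5843,.0497,.20],37.06))
E
```

```text
[ 0.32849147 -0.40183262  0.18831022] [-3.14095866e+00 -8.22954132e-05  4.34159559e-01] 0.6717464330997889 (array([ 42.2 , -30.2 ,  -1.15]), array([-4.000e-02, -1.000e-02, -1.218e+01]))
```

```bash
cat > cmd.py <<'E'
# bookkeeping of the commanded pose: python3 cmd.py "last row shift turn" ; then targets
from h import *
import json,sys,os
def load():
    return json.load(open("cmd.json")) if os.path.exists("cmd.json") else dict(p=[.21,-.615,.183],yaw=np.degrees(.329))
def add(dx,dy,dz,rz):
    c=load();R=Ro.from_euler('xyz',[np.pi,0,np.radians(c["yaw"])])
    c=dict(p=(np.array(c["p"])+R.apply([dx/100,dy/100,dz/100])).tolist(),yaw=c["yaw"]-rz)
    json.dump(c,open("cmd.json","w"));return c
def to(tgt,yaw):
    c=load();return plan(c["p"],[np.pi,0,np.radians(c["yaw"])],tgt,yaw)
E
python3 - <<'E'
from cmd import *
E
mv cmd.py cmdp.py; python3 - <<'E'
from cmdp import *
print(add(18,-16.2,-.6,-6)); print(to([.5843,.0497,.20],37.06))
E
```

```text
{'p': [0.32800417890831846, -0.4035312936622216, 0.18899999999999997], 'yaw': np.float64(24.850311459804086)}
(array([ 42.3 , -30.36,  -1.1 ]), array([ -0.  ,   0.  , -12.21]))
```

Emit:
send_rows:
  series: "1 4.3 -3.1 -0.1 0 0 -1; 1 8.6 -6.2 -0.2 0 0 -2; 1 12.9 -9.3 -0.3 0 0 -4; 1 17.2 -12.4 -0.4 0 0 -5; 1 21.5 -15.5 -0.5 0 0 -6"

```text
t: 1.35
tool_pos: [0.4583, -0.1712, 0.1934]
tool_rot: [-3.141, 0.0, 0.539]
ft_force: [0.2, -0.0, 0.3]
grip_width: 0.093
```

```bash
python3 - <<'E'
from cmdp import *
print(add(21.5,-15.5,-.5,-6)); print(to([.5843,.0497,.20],37.06))
E
```

```text
{'p': [0.45795847122053934, -0.17252938477480603, 0.19399999999999995], 'yaw': 30.850311459804086}
(array([ 22.24, -12.6 ,  -0.6 ]), array([ 0.  ,  0.  , -6.21]))
```

Emit:
send_rows:
  series: "1 5.2 -3 -0.1 0 0 -1; 1 10.4 -5.9 -0.2 0 0 -3; 1 15.6 -8.8 -0.4 0 0 -5; 1 20 -11.3 -0.6 0 0 -6.2; 1 22.2 -12.6 -0.6 0 0 -6.2"

```text
t: 1.98
tool_pos: [0.5845, 0.0533, 0.1992]
tool_rot: [-3.14, -0.001, 0.651]
ft_force: [-0.2, 0.5, -0.7]
grip_width: 0.0931
```

Emit:
send_rows:
  series: "1 0 0 0 0 0 0; 1 0 0 0 0 0 0"

```text
t: 2.22
tool_pos: [0.5832, 0.0472, 0.1991]
tool_rot: [3.141, 0.002, 0.644]
ft_force: [0.0, -0.2, -0.2]
grip_width: 0.0926
```

```bash
python3 - <<'E'
from cmdp import *
from cell import robot,get_image
print(add(22.2,-12.6,-.6,-6.2))
s=robot.sense();print(s["t"],s["tool_pos"],s["tool_rot"],s["ft_force"])
d=get_image("wrist");d["pos"]=s["tool_pos"];d["rot"]=s["tool_rot"];np.savez("pics/w1.npz",**d);cv2.imwrite("pics/w1.png",d["img"][:,:,::-1]);print(d["T_tool_cam"])
E
```

```text
{'p': [0.5839352660560031, 0.04948378412060764, 0.19999999999999993], 'yaw': 37.050311459804085}
2.225 [0.58315768 0.04719066 0.19913607] [3.14115344e+00 2.25090908e-03 6.44444509e-01] [ 0.02399339 -0.24295466 -0.16220129]
[[-8.89050909e-04 -9.69574370e-01 -2.44795323e-01  6.72723857e-02]
 [ 9.99999493e-01 -9.77812168e-04  2.41063263e-04  1.59897823e-04]
 [-4.73092607e-04 -2.44794984e-01  9.69574748e-01 -2.01682331e-01]
 [ 0.00000000e+00  0.00000000e+00  0.00000000e+00  1.00000000e+00]]
```

View pics/w1.png

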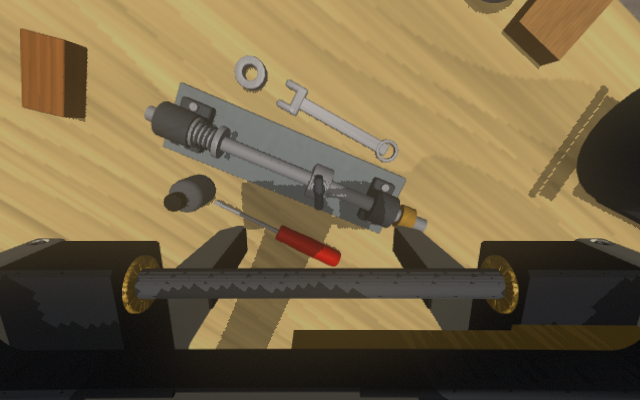

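The wrist view shows the paddle centred between the fingers at about (319,190), and the cup at about (218,142). I'll measure both from this closer view.

```bash
cat >> h.py <<'E'
def analyse(d):
    Tt=np.eye(4);Tt[:3,:3]=Ro.from_euler('xyz',d["rot"]).as_matrix();Tt[:3,3]=d["pos"]
    P=world(d,Tt@d["T_tool_cam"]);rel=P[...,:2]-C;Xs=rel@X;Ys=rel@U;z=P[...,2]
    ok=(d["range_z"]>0)&(d["range_z"]<.6)
    w=ok&(z>.114)&(z<.13)&(abs(Xs)<.03)&(abs(Ys)<.16)
    w=cv2.morphologyEx(w.astype(np.uint8),cv2.MORPH_OPEN,np.ones((3,3)))>0
    q=P[w];c,s,a=cv2.minAreaRect((q[:,:2]*1000).astype(np.float32));B=cv2.boxPoints((c,s,a))
    e=max([B[1]-B[0],B[2]-B[1]],key=np.linalg.norm)
    print("wing",c,s,"dir",np.degrees(np.arctan2(e[1],e[0]))%180,"ztop",np.median(q[:,2]),"spindle x,y",(np.array(c)/1000-C)@X,(np.array(c)/1000-C)@U)
    cu=ok&(abs(Xs)<.021)&(abs(Xs)>.013)&(z>.06)&(z<.085)&(Ys>.045)&(Ys<.1)
    print("cup Y pct",np.percentile(Ys[cu],[1,5,25,50]),cu.sum())
    sh=ok&(abs(Ys-.01)<.025)&(z>.063)&(z<.08)&(abs(Xs)<.015);print("shaft x mean",Xs[sh].mean(),z[sh].max())
    return P,Xs,Ys
E
python3 - <<'E'
from h import *
d=dict(np.load("pics/w1.npz"));analyse(d)
E
```

```text
wing (584.6730346679688, 50.17514419555664) (33.94645309448242, 8.304224967956543) dir 36.94212 ztop 0.12409444386892346 spindle x,y 0.00011516793008424335 -0.04963458573948671
cup Y pct [0.07357344 0.07369568 0.07455535 0.07822958] 140
shaft x mean 0.0008518335388969255 0.07021491034472
```

Emit:
send_rows:
  series: "1 0 0 0 0 0 0"

```text
t: 2.4
tool_pos: [0.5835, 0.0473, 0.1997]
tool_rot: [3.141, 0.001, 0.644]
ft_force: [-0.3, 0.2, 0.3]
grip_width: 0.0928
```

```bash
python3 - <<'E'
from cmdp import *
from cell import robot,get_image
s=robot.sense();print(s["t"],s["tool_pos"],s["tool_rot"],s["ft_force"])
d=get_image("wrist");d["pos"]=s["tool_pos"];d["rot"]=s["tool_rot"];analyse(d)
E
```

```text
2.4 [0.58353546 0.0472555  0.19967278] [3.14099870e+00 7.81449997e-04 6.43683363e-01] [-0.26104905  0.15232644  0.26177741]
wing (584.9491577148438, 50.15019226074219) (33.3964729309082, 8.309499740600586) dir 36.914505 ztop 0.12396130297238028 spindle x,y 0.00037683118615731634 -0.04972621087872317
cup Y pct [0.07335918 0.07364842 0.07463348 0.07783431] 137
shaft x mean 0.0009611751920408061 0.07023243883571934
```

```bash
python3 - <<'E'
from h import *
print(plan([.58353,.04726,.19967],[np.pi,0,.6437],[.5847,.0500,.0935],36.95))
E
```

```text
(array([ 0.26, -0.15, 10.62]), array([ 0.  ,  0.  , -0.07]))
```

Emit:
send_rows:
  series: "1 0.25 -0.15 2 0 0 0; 1 0.25 -0.15 4.5 0 0 0; 1 0.25 -0.15 7 0 0 0; 1 0.25 -0.15 9.3 0 0 0; 1 0.25 -0.15 10.6 0 0 0"

```text
t: 3.08
tool_pos: [0.5844, 0.0511, 0.0926]
tool_rot: [-3.141, 0.001, 0.645]
ft_force: [0.6, 0.2, 0.3]
grip_width: 0.0928
```

Emit:
send_rows:
  series: "0 0 0 0 0 0 0; -0.4 0 0 0 0 0 0; -0.6 0 0 0 0 0 0"

```text
t: 3.45
tool_pos: [0.5858, 0.0521, 0.0946]
tool_rot: [3.141, -0.002, 0.646]
ft_force: [-0.3, -0.4, 0.4]
grip_width: 0.0674
```

```bash
python3 - <<'E'
from cmdp import *
from cell import robot,get_image
print(add(.25,-.15,10.6,0))
s=robot.sense();print(s["t"],s["tool_pos"],s["tool_rot"],s["ft_force"],s["grip_width"])
d=get_image("wrist");cv2.imwrite("pics/w2.png",d["img"][:,:,::-1]);d["pos"]=s["tool_pos"];d["rot"]=s["tool_rot"];np.savez("pics/w2.npz",**d);analyse(d)
E
```

```text
{'p': [0.5850267588160988, 0.0521872344261725, 0.09399999999999994], 'yaw': 37.050311459804085}
3.45 [0.585798   0.05209941 0.09462409] [ 3.14057061e+00 -1.84016723e-03  6.46467022e-01] [-0.30640106 -0.40005849  0.43366895] 0.0673677917146966
wing (585.67236328125, 50.335960388183594) (33.6158561706543, 8.627107620239258) dir 36.885345 ztop 0.12410442880325245 spindle x,y 0.001123488200622658 -0.04972267832485965
cup Y pct [0.07346843 0.07368352 0.07432054 0.07735618] 331
shaft x mean 0.0014353341362631842 0.07011262893248119
```

View pics/w2.png

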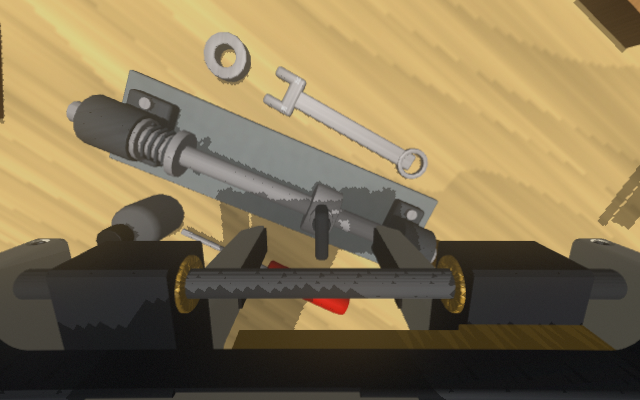

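```bash
cat >> h.py <<'E'
def wingtool(d):
    P=world(d,d["T_tool_cam"]); z=-P[...,2]+.094
    w=(d["range_z"]>0)&(z>.116)&(z<.13)&(abs(P[...,1])<.022)&(abs(P[...,0])<.03)
    q=P[w];c,s,a=cv2.minAreaRect((q[:,:2]*1000).astype(np.float32));B=cv2.boxPoints((c,s,a))
    e=max([B[1]-B[0],B[2]-B[1]],key=np.linalg.norm);print("wing in tool mm",c,s,np.degrees(np.arctan2(e[1],e[0])),w.sum())
E
python3 - <<'E'
from h import *
from cell import robot,get_image
wingtool(dict(np.load("pics/w2.npz")))
for i in range(3):
    s=robot.sense();print(s["t"],s["tool_pos"],s["tool_rot"],s["ft_force"],s["grip_width"]);d=get_image("wrist");wingtool(d)
E
```

```text
wing in tool mm (-1.1135406494140625, 1.3589656352996826) (33.60680389404297, 8.629878997802734) 0.14567484 642
3.5 [0.58568576 0.05206708 0.09451379] [ 3.14067632e+00 -1.64071502e-03  6.46459339e-01] [-0.43080691 -0.16451143 -0.76119387] 0.06363333034942446
wing in tool mm (-0.8854598999023438, 1.4122123718261719) (32.87199401855469, 8.74656867980957) 0.14146063 658
3.55 [0.58549612 0.05209797 0.09430661] [ 3.14094239e+00 -1.24912810e-03  6.46503570e-01] [ 0.24494296 -0.00562348 -0.68723788] 0.0594043847353047
wing in tool mm (-0.6527776718139648, 1.3948657512664795) (8.807536125183105, 33.0419921875) -0.06068416 675
3.6 [0.58539879 0.05205413 0.09417934] [ 3.14102643e+00 -1.00498094e-03  6.46493036e-01] [-0.16843626  0.19420167  0.68799831] 0.05544863296618857
wing in tool mm (-0.6993284225463867, 1.3932065963745117) (8.7920503616333, 32.98151779174805) -0.14622492 673
```

Emit:
send_rows:
  series: "-0.6 -0.12 0.13 0 0 0 0; -0.75 -0.12 0.13 0 0 0 0; -0.9 -0.12 0.13 0 0 0 0; -1 -0.12 0.13 0 0 0 0; -1 -0.12 0.13 0 0 0 0"

```text
t: 4.28
tool_pos: [0.5848, 0.0503, 0.0936]
tool_rot: [-3.142, 0.0, 0.647]
ft_force: [-0.5, -0.1, -0.7]
grip_width: 0.0025
```

Emit:
send_rows:
  series: "-1 0 0 0 0 0 0; -1 0 0 0 0 0 0"

```text
t: 4.53
tool_pos: [0.5849, 0.0502, 0.0936]
tool_rot: [-3.142, -0.0, 0.646]
ft_force: [0.6, 0.8, 0.0]
grip_width: 0.0004
```

```bash
python3 - <<'E'
from cmdp import *
from cell import robot,get_image
print(add(-.12,.13,0,0))
s=robot.sense();print(s["t"],s["tool_pos"],s["tool_rot"],s["ft_force"],s["moment"],s["grip_width"]);d=get_image("wrist");wingtool(d);cv2.imwrite("pics/w3.png",d["img"][:,:,::-1])
E
```

```text
{'p': [0.584852301613816, 0.05042667636562135, 0.09399999999999994], 'yaw': 37.050311459804085}
4.525 [0.5848569  0.05024724 0.09358034] [-3.14153231e+00 -3.49261551e-05  6.46484779e-01] [0.5826263  0.76497937 0.02462943] [-0.03874685  0.01972431 -0.01139677] 0.0003810389742261646
wing in tool mm (11.807835578918457, 0.2949976921081543) (9.736462593078613, 11.106597900390625) -4.3999476 257
```

View pics/w3.png

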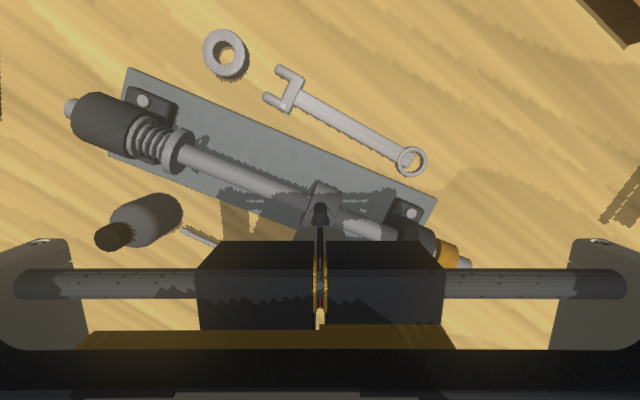

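The picture shows the fingers shut around the dark paddle at (320,215), but the width reads about 0. I'll measure the actual finger gap and check from the side.

```bash
python3 - <<'E'
from cmdp import *
from cell import robot,get_image
d=get_image("wrist");P=world(d,d["T_tool_cam"])
for v in (205,212,220,228,235,240,245,260,275,300,315):
    print(v,[(u,*np.round(P[v,u]*1000,0).astype(int).tolist()) for u in (290,306,311,314,317,320,323,326,329,334,350)])
cv2.imwrite("pics/w3z.png",cv2.resize(d["img"][170:345,220:420,::-1],None,fx=3.4,fy=3.4,interpolation=0))
e=get_image("side");np.savez("pics/s3.npz",**e);cv2.imwrite("pics/s3z.png",cv2.resize(e["img"][100:300,200:400,::-1],None,fx=3,fy=3,interpolation=0))
E
```

```text
205 [(290, 5, -25, 27), (306, 6, -11, 25), (311, 9, -7, 13), (314, 15, -4, -8), (317, 17, -2, -16), (320, 17, 0, -16), (323, 16, 3, -14), (326, 9, 5, 14), (329, 9, 8, 15), (334, 8, 12, 15), (350, -10, 32, 82)]
212 [(290, -17, -31, 82), (306, 3, -11, 13), (311, 5, -7, 8), (314, 16, -3, -29), (317, 16, -2, -31), (320, 16, 0, -31), (323, 16, 2, -30), (326, 15, 4, -26), (329, 5, 8, 8), (334, 3, 12, 14), (350, -2, 27, 31)]
220 [(290, -27, -32, 83), (306, -4, -11, 14), (311, 2, -6, -3), (314, 11, -3, -30), (317, 11, -2, -30), (320, 11, 0, -31), (323, 11, 2, -32), (326, 10, 4, -29), (329, -2, 8, 8), (334, -7, 12, 25), (350, -8, 26, 26)]
228 [(290, -39, -33, 94), (306, 9, -8, -40), (311, 9, -5, -40), (314, 9, -3, -40), (317, 8, -1, -37), (320, 7, 0, -36), (323, 9, 2, -40), (326, 9, 4, -40), (329, 9, 6, -41), (334, 9, 9, -40), (350, -15, 26, 26)]
235 [(290, -48, -33, 95), (306, 9, -8, -53), (311, 9, -5, -52), (314, 9, -3, -53), (317, 7, -1, -47), (320, 7, 0, -48), (323, 9, 2, -52), (326, 9, 4, -53), (329, 9, 5, -53), (334, 9, 8, -51), (350, -43, 33, 82)]
240 [(290, -54, -33, 94), (306, 9, -7,
[... 612 characters left out ...]
, 8, -137)]
275 [(290, 35, -7, -144), (306, 35, -3, -144), (311, 35, -2, -143), (314, 32, -1, -138), (317, 30, -1, -135), (320, 31, 0, -136), (323, 32, 1, -138), (326, 32, 2, -139), (329, 35, 2, -143), (334, 35, 3, -144), (350, 35, 7, -144)]
300 [(290, 28, -7, -143), (306, 29, -3, -144), (311, 28, -2, -143), (314, 26, -1, -141), (317, -4, -1, -96), (320, -114, 0, 68), (323, 26, 1, -140), (326, 27, 2, -141), (329, 29, 2, -145), (334, 28, 4, -143), (350, 29, 7, -144)]
315 [(290, 24, -7, -144), (306, 24, -3, -144), (311, 24, -2, -144), (314, 10, -2, -124), (317, -152, -3, 94), (320, -152, 1, 95), (323, -152, 4, 94), (326, 20, 2, -137), (329, 24, 2, -143), (334, 24, 4, -144), (350, 25, 7, -144)]
```

View pics/w3z.png

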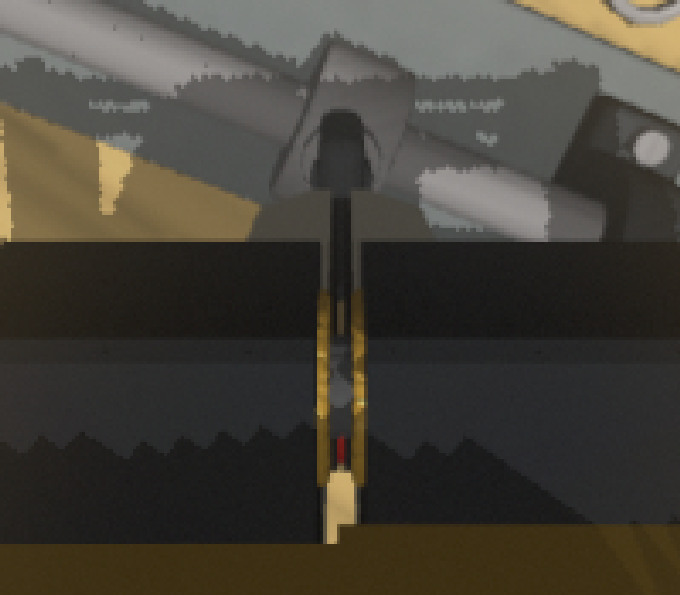

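View pics/s3z.png

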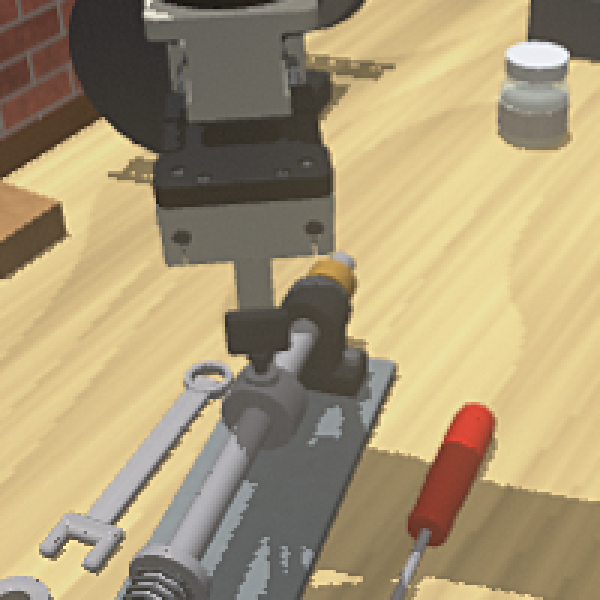

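The side view shows the fingers ending above the paddle's top edge, with the whole paddle visible in front of them. So the fingers seem to have shut above it. I'll check where the tips really are.

```bash
python3 - <<'E'
from h import *
from cell import robot
print("hold",robot.hold_point_z,[a for a in dir(robot) if not a.startswith('_')])
d=dict(np.load("pics/w1.npz"));P=world(d,d["T_tool_cam"]);z=P[...,2]
g=(d["range_z"]>0)&(z<-5e-3)&(d["range_z"]<.25)
for lo in range(-100,10,6):
    k=g&(z*1000>=lo)&(z*1000<lo+6)
    if k.any(): print(lo,k.sum(),np.round(np.percentile(P[k][:,0]*1000,[2,98])),np.round(np.percentile(P[k][:,1]*1000,[2,25,75,98])))
# side view points near tool axis
e=dict(np.load("pics/s3.npz"));W=world(e)
for r,c in [(182,285),(190,284),(195,284),(199,284),(201,284),(203,285),(206,285),(212,285),(217,285),(180,270)]:
    print(r,c,W[r,c].round(4),e["img"][r,c])
E
```

```text
hold 0.0188 ['MotionError', 'hand_in', 'hold_point_z', 'sense']
-100 264 [-9. -1.] [-48. -48.  48.  49.]
-94 260 [-8. 10.] [-62. -53.  54.  62.]
-88 478 [ 6. 10.] [-62. -53.  54.  62.]
-82 471 [ 3. 10.] [-61. -52.  52.  61.]
-76 460 [ 0. 10.] [-61. -50.  51.  61.]
-70 442 [-3. 10.] [-60. -49.  49.  60.]
-64 416 [-6.  9.] [-60. -48.  48.  60.]
-58 382 [-7.  9.] [-59. -48.  48.  60.]
-52 336 [-7.  9.] [-59. -48.  48.  59.]
-46 287 [-7.  9.] [-58. -48.  47.  58.]
-40 155 [-7.  9.] [-52. -47.  47.  54.]
182 285 [0.5304 0.1152 0.2205] [111 106  96]
190 284 [0.5744 0.0613 0.1615] [109 105  94]
195 284 [0.5755 0.0609 0.1518] [110 105  94]
199 284 [0.5749 0.0625 0.1457] [110 106  95]
201 284 [0.5763 0.061  0.1406] [112 108  97]
203 285 [0.5851 0.0475 0.125 ] [89 84 75]
206 285 [0.5824 0.0517 0.1229] [74 70 62]
212 285 [0.5837 0.0512 0.1103] [72 67 59]
217 285 [0.5836 0.0525 0.1012] [73 68 59]
180 270 [0.5447 0.1263 0.2252] [113 109  96]
```

```bash
python3 - <<'E'
from h import *
for f in ["w1","w2"]:
    d=dict(np.load(f"pics/{f}.npz"));P=world(d,d["T_tool_cam"]);z=P[...,2]*1000
    g=(d["range_z"]>0)&(d["range_z"]<.25)&(abs(P[...,1])>.025)&(abs(P[...,0])<.012)
    print(f,np.histogram(z[g],np.arange(-50,6,2)))
E
```

```text
w1 (array([112, 106, 108,  91,  88,  79,  58,  18,   0,   0,   0,   0,   0,
         0,   0,   0,   0,   0,   0,   0,   0,   0,   0,   0,   0,   0,
         0]), array([-50, -48, -46, -44, -42, -40, -38, -36, -34, -32, -30, -28, -26,
       -24, -22, -20, -18, -16, -14, -12, -10,  -8,  -6,  -4,  -2,   0,
         2,   4]))
w2 (array([101,  89,  95,  81,  78,  63,  57,   7,   0,   0,   0,   0,   0,
         0,   0,   0,   0,   0,   0,   0,   0,   0,   0,   0,   0,   0,
         0]), array([-50, -48, -46, -44, -42, -40, -38, -36, -34, -32, -30, -28, -26,
       -24, -22, -20, -18, -16, -14, -12, -10,  -8,  -6,  -4,  -2,   0,
         2,   4]))
```

Emit:
send_rows:
  series: "-0.6 0 0 0 0 0 0; -0.3 0 0 0 0 0 0; -0.3 0 0 0 0 0 0"

```text
t: 5.05
tool_pos: [0.5848, 0.0502, 0.0936]
tool_rot: [-3.142, -0.0, 0.647]
ft_force: [0.3, 0.3, 0.1]
grip_width: 0.0258
```

Both cameras agree that the real fingertips sit about 36 mm behind the reported TCP, so the first close was above the paddle. I'll reopen and go down by that amount, centred on the paddle.

Emit:
send_rows:
  series: "-0.2 0 0 0.5 0 0 0; -0.2 0 0 1.2 0 0 0; -0.2 0 0 2 0 0 0; -0.2 0 0 2.8 0 0 0; -0.2 0 0 3.55 0 0 0"

```text
t: 5.68
tool_pos: [0.5847, 0.0502, 0.0573]
tool_rot: [-3.141, 0.0, 0.646]
ft_force: [0.7, -0.6, -0.4]
grip_width: 0.0372
```

```bash
python3 - <<'E'
from cmdp import *
from cell import robot,get_image
print(add(0,0,3.55,0))
s=robot.sense();print(s["t"],s["tool_pos"],s["ft_force"],s["grip_width"])
d=get_image("wrist");cv2.imwrite("pics/w4.png",d["img"][:,:,::-1])
e=get_image("side");cv2.imwrite("pics/s4.png",cv2.resize(e["img"][100:300,200:400,::-1],None,fx=3,fy=3,interpolation=0))
E
```

```text
{'p': [0.584852301613816, 0.05042667636562134, 0.058499999999999955], 'yaw': 37.050311459804085}
5.675 [0.58468127 0.05022416 0.05731702] [ 0.67721669 -0.62360511 -0.43993103] 0.03715287913989325
```

View pics/w4.png

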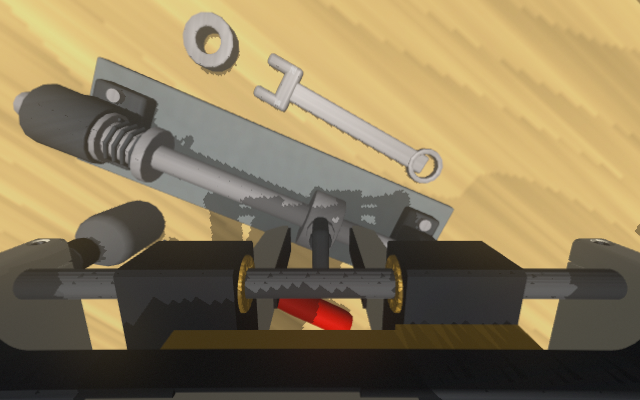

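View pics/s4.png

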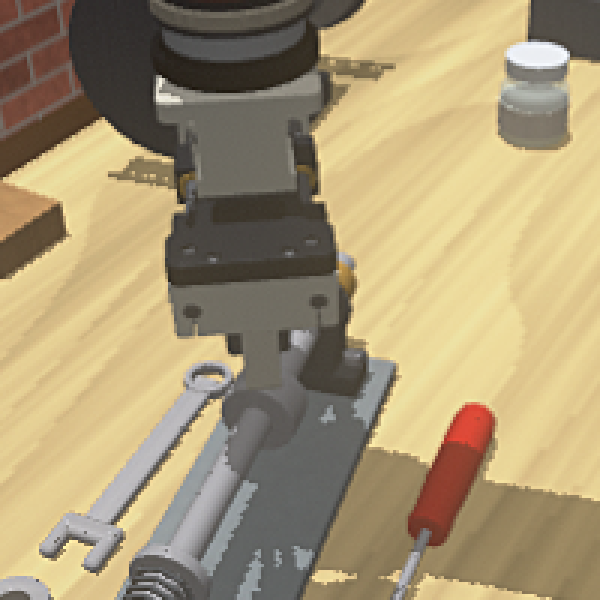

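The front finger now covers the paddle in the side view, at about (265,355), and the wrist view shows the paddle between the pads at (320,240). Closing now.

Emit:
send_rows:
  series: "-0.5 0 0 0 0 0 0; -0.8 0 0 0 0 0 0; -1 0 0 0 0 0 0; -1 0 0 0 0 0 0; -1 0 0 0 0 0 0"

```text
t: 6.4
tool_pos: [0.5852, 0.0502, 0.0584]
tool_rot: [3.141, -0.001, 0.646]
ft_force: [-0.5, -0.2, 1.7]
grip_width: 0.0125
```

```bash
cat > st.py <<'E'
from cmdp import *
from cell import robot
s=robot.sense();f=s["ft_force"];p=s["tool_pos"]
print("t",round(s["t"],2),"pos",p.round(4),"rot",np.round(s["tool_rot"],3),"F",f.round(1),"Fx,Fy spindle",round(f[:2]@X,2),round(f[:2]@U,2),"M",s["moment"].round(3),"w",round(s["grip_width"],4),"sp xy mm",((p[:2]-C)@X*1000).round(2),((p[:2]-C)@U*1000).round(2))
E
python3 st.py
```

```text
t 6.4 pos [0.5852 0.0502 0.0584] rot [ 3.141e+00 -1.000e-03  6.460e-01] F [-0.5 -0.2  1.7] Fx,Fy spindle -0.53 -0.12 M [-0.074 -0.018  0.023] w 0.0125 sp xy mm 0.61 -49.75
```

Emit:
send_rows:
  series: "-1 0 0 0 0 0 0; -1 0 0 0 0 0 0"

```text
t: 6.65
tool_pos: [0.5852, 0.0502, 0.0584]
tool_rot: [3.141, -0.001, 0.646]
ft_force: [0.4, -0.4, 2.2]
grip_width: 0.0118
```

```bash
python3 st.py
```

```text
t 6.65 pos [0.5852 0.0502 0.0584] rot [ 3.141e+00 -1.000e-03  6.460e-01] F [ 0.4 -0.4  2.2] Fx,Fy spindle 0.32 -0.44 M [-0.083  0.021 -0.061] w 0.0118 sp xy mm 0.61 -49.72
```

Emit:
send_rows:
  series: "-1 0 0 0 0 0 0; -1 0 0 0 0 0 0; -1 0 0 0 0 0 0"

```text
t: 7.02
tool_pos: [0.5852, 0.0502, 0.0584]
tool_rot: [3.141, -0.001, 0.646]
ft_force: [0.5, -0.5, 3.4]
grip_width: 0.0123
```

```bash
python3 st.py
```

```text
t 7.03 pos [0.5852 0.0502 0.0584] rot [ 3.141e+00 -1.000e-03  6.460e-01] F [ 0.5 -0.5  3.4] Fx,Fy spindle 0.34 -0.61 M [-0.163 -0.091 -0.062] w 0.0123 sp xy mm 0.62 -49.75
```

Emit:
send_rows:
  series: "-1 0 0 0 0 0 -3; -1 0 0 0 0 0 -7; -1 0 0 0 0 0 -12; -1 0 0 0 0 0 -17"

```text
t: 7.52
tool_pos: [0.5852, 0.0502, 0.0583]
tool_rot: [3.141, -0.001, 0.945]
ft_force: [0.5, -1.3, 3.8]
grip_width: 0.0124
```

```bash
python3 -c "
from cmdp import *
print(add(0,0,0,-17))"; python3 st.py
```

```text
{'p': [0.584852301613816, 0.05042667636562134, 0.058499999999999955], 'yaw': 54.050311459804085}
t 7.53 pos [0.5852 0.0502 0.0583] rot [ 3.141e+00 -1.000e-03  9.450e-01] F [ 0.5 -1.3  3.8] Fx,Fy spindle 0.18 -1.38 M [-0.161 -0.119 -0.104] w 0.0124 sp xy mm 0.66 -49.75
```

Turning with low forces, so I'll continue.

Emit:
send_rows:
  series: "-1 0 0 0 0 0 -7; -1 0 0 0 0 0 -14; -1 0 0 0 0 0 -21; -1 0 0 0 0 0 -26; -1 0 0 0 0 0 -30"

```text
t: 8.15
tool_pos: [0.5853, 0.0501, 0.0583]
tool_rot: [3.141, -0.0, 1.468]
ft_force: [0.5, -0.1, 4.8]
grip_width: 0.0121
```

```bash
python3 -c "
from cmdp import *
print(add(0,0,0,-30))"; python3 st.py;python3 - <<'E'
from cell import get_image
import cv2
d=get_image("wrist");cv2.imwrite("pics/w5.png",d["img"][:,:,::-1])
E
```

```text
{'p': [0.584852301613816, 0.05042667636562134, 0.058499999999999955], 'yaw': 84.05031145980408}
t 8.15 pos [0.5853 0.0501 0.0583] rot [ 3.141 -0.     1.468] F [ 0.5 -0.1  4.8] Fx,Fy spindle 0.49 -0.19 M [-0.163 -0.128 -0.078] w 0.0121 sp xy mm 0.72 -49.82
```

View pics/w5.png

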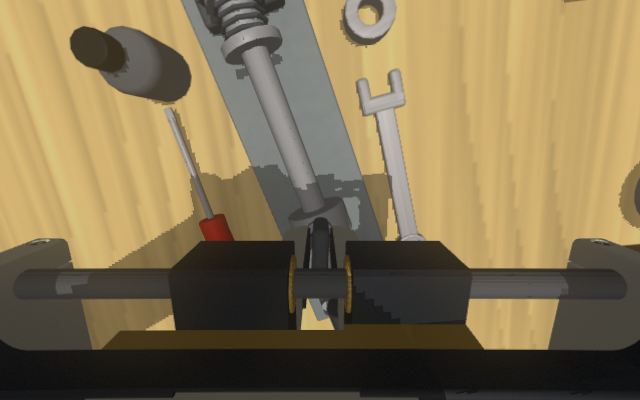

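Emit:
send_rows:
  series: "-1 0 0 0 0 0 -6; -1 0 0 0 0 0 -12; -1 0 0 0 0 0 -18; -1 0 0 0 0 0 -18; -1 0 0 0 0 0 -18"

```text
t: 8.82
tool_pos: [0.5854, 0.0502, 0.0583]
tool_rot: [3.141, 0.0, 1.779]
ft_force: [1.6, -0.8, 4.0]
grip_width: 0.0125
```

```bash
python3 -c "
from cmdp import *
print(add(0,0,0,-18))"; python3 st.py;python3 - <<'E'
from cell import get_image
import cv2
d=get_image("wrist");cv2.imwrite("pics/w6.png",d["img"][:,:,::-1])
E
```

```text
{'p': [0.584852301613816, 0.05042667636562134, 0.058499999999999955], 'yaw': 102.05031145980408}
t 8.82 pos [0.5854 0.0502 0.0583] rot [3.141 0.    1.779] F [ 1.6 -0.8  4. ] Fx,Fy spindle 1.41 -1.13 M [-0.14  -0.287 -0.097] w 0.0125 sp xy mm 0.79 -49.75
```

View pics/w6.png

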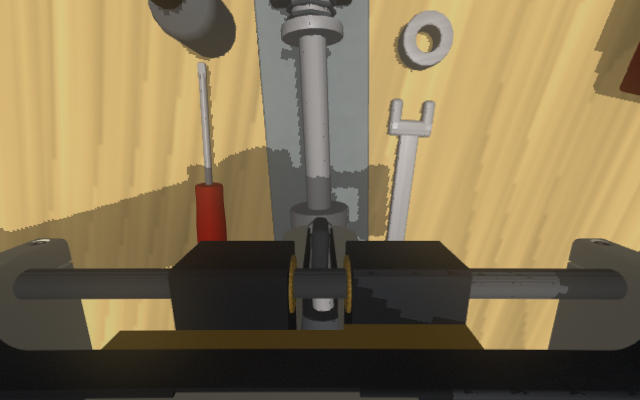

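The paddle at (320,240) now lines up with the shaft, so the screw is at about 0.03 rad. I'll slide the collar along the shaft next.

Emit:
send_rows:
  series: "-1 0.5 -0.02 0 0 0 0; -1 1.2 -0.04 0 0 0 0; -1 2 -0.07 0 0 0 0; -1 2.5 -0.09 0 0 0 0; -1 2.5 -0.09 0 0 0 0"

```text
t: 9.5
tool_pos: [0.5788, 0.0763, 0.0583]
tool_rot: [3.141, -0.002, 1.782]
ft_force: [1.7, 1.0, 5.4]
grip_width: 0.0121
```

```bash
python3 -c "
from cmdp import *
print(add(2.5,-.09,0,0))"; python3 st.py;python3 - <<'E'
from cell import get_image
import cv2
d=get_image("wrist");cv2.imwrite("pics/w7.png",d["img"][:,:,::-1])
E
```

```text
{'p': [0.5787528703589083, 0.07468789930195857, 0.058499999999999955], 'yaw': 102.05031145980408}
t 9.5 pos [0.5788 0.0763 0.0583] rot [ 3.141e+00 -2.000e-03  1.782e+00] F [1.7 1.  5.4] Fx,Fy spindle 1.88 0.55 M [ 0.084 -0.418 -0.088] w 0.0121 sp xy mm 0.75 -22.9
```

View pics/w7.png

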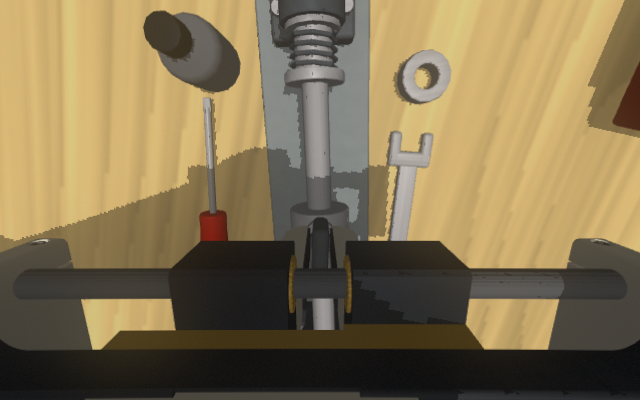

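Emit:
send_rows:
  series: "-1 1.2 -0.04 0 0 0 0; -1 2.7 -0.1 0 0 0 0; -1 4.2 -0.15 0 0 0 0; -1 5.4 -0.2 0 0 0 0; -1 6 -0.22 0 0 0 0"

```text
t: 10.18
tool_pos: [0.5644, 0.1328, 0.0583]
tool_rot: [3.141, 0.0, 1.781]
ft_force: [2.3, -1.0, 6.4]
grip_width: 0.012
```

Emit:
send_rows:
  series: "-1 0 0 0 0 0 0; -1 0 0 0 0 0 0"

```text
t: 10.42
tool_pos: [0.5641, 0.134, 0.0583]
tool_rot: [3.141, -0.002, 1.781]
ft_force: [1.6, 0.3, 6.3]
grip_width: 0.0127
```

```bash
python3 -c "
from cmdp import *
print(add(6,-.22,0,0))"; python3 st.py;python3 - <<'E'
from cell import get_image
from h import *
from cell import robot
s=robot.sense();d=get_image("wrist");cv2.imwrite("pics/w8.png",d["img"][:,:,::-1]);d["pos"]=s["tool_pos"];d["rot"]=s["tool_rot"];np.savez("pics/w8.npz",**d)
Tt=np.eye(4);Tt[:3,:3]=Ro.from_euler('xyz',d["rot"]).as_matrix();Tt[:3,3]=d["pos"]
P=world(d,Tt@d["T_tool_cam"]);rel=P[...,:2]-C;Xs=rel@X;Ys=rel@U;z=P[...,2]
for v in range(110,235,4): print(v,*[(round(Ys[v,u]*1000,1),round(z[v,u]*1000)) for u in (302,320,336)])
E
```

```text
{'p': [0.5640751167608793, 0.1329064835282651, 0.058499999999999955], 'yaw': 102.05031145980408}
t 10.43 pos [0.5641 0.134  0.0583] rot [ 3.141e+00 -2.000e-03  1.781e+00] F [1.6 0.3 6.3] Fx,Fy spindle 1.59 -0.06 M [ 0.107 -0.423 -0.002] w 0.0127 sp xy mm 0.67 36.63
110 (np.float64(115.8), 79) (np.float64(115.3), 80) (np.float64(115.2), 76)
114 (np.float64(113.4), 79) (np.float64(113.0), 80) (np.float64(112.8), 75)
118 (np.float64(111.0), 79) (np.float64(110.6), 79) (np.float64(110.4), 75)
122 (np.float64(108.7), 76) (np.float64(108.3), 77) (np.float64(108.0), 72)
126 (np.float64(106.3), 75) (np.float64(105.8), 77) (np.float64(105.6), 70)
130 (np.float64(103.8), 68) (np.float64(103.4), 71) (np.float64(102.9), 11)
134 (np.float64(101.3), 72) (np.float64(100.9), 74) (np.float64(100.4), 64)
138 (np.float64(98.7), 69) (np.float64(98.3), 71) (np.float64(96.2), 12)
142 (np.float64(96.1), 71) (np.float64(95.8), 74) (np.float64(95.0), 65)
146 (np.float64(93.3), 67) (np.float64(93.1), 72) (np.float64(89.4), 11)
150 (np.float64(91.0), 72) (np.float64(90.6), 74) (np.float64(89.6), 64)
154 (np.fl
[... 831 characters left out ...]
(56.7), 68) (np.float64(42.7), 12)
202 (np.float64(39.7), 11) (np.float64(53.8), 68) (np.float64(48.3), 48)
206 (np.float64(48.1), 56) (np.float64(51.2), 69) (np.float64(48.4), 60)
210 (np.float64(48.1), 67) (np.float64(48.1), 68) (np.float64(48.4), 71)
214 (np.float64(48.0), 77) (np.float64(48.3), 79) (np.float64(47.4), 77)
218 (np.float64(45.7), 78) (np.float64(53.5), 104) (np.float64(44.7), 78)
222 (np.float64(42.6), 78) (np.float64(53.2), 111) (np.float64(41.9), 78)
226 (np.float64(45.7), 95) (np.float64(53.4), 118) (np.float64(44.8), 94)
230 (np.float64(45.8), 102) (np.float64(52.7), 122) (np.float64(45.2), 103)
234 (np.float64(45.5), 108) (np.float64(51.4), 125) (np.float64(44.7), 108)
```

View pics/w8.png

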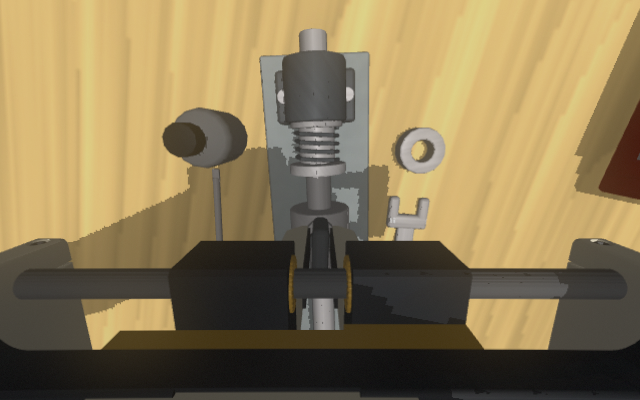

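The gap between the collar and the cup is about 25 mm. I'll go 20 mm further and then take small steps.

Emit:
send_rows:
  series: "-1 0.5 -0.02 0 0 0 0; -1 1.1 -0.04 0 0 0 0; -1 1.6 -0.06 0 0 0 0; -1 1.9 -0.07 0 0 0 0; -1 2 -0.07 0 0 0 0"

```text
t: 11.1
tool_pos: [0.5596, 0.152, 0.0583]
tool_rot: [3.141, -0.0, 1.781]
ft_force: [2.0, -0.9, 5.8]
grip_width: 0.0121
```

Emit:
send_rows:
  series: "-1 0 0 0 0 0 0; -1 0 0 0 0 0 0"

```text
t: 11.35
tool_pos: [0.5595, 0.1522, 0.0583]
tool_rot: [3.141, -0.0, 1.781]
ft_force: [2.4, -0.6, 5.0]
grip_width: 0.0123
```

```bash
python3 -c "
from cmdp import *
print(add(2,-.07,0,0))"; cat > look.py <<'E'
# average force and measure collar face / cup face from the wrist camera
from h import *
from cmdp import load
from cell import robot,get_image
F=[];M=[]
import sys
N=int(sys.argv[1]) if len(sys.argv)>1 else 3
for i in range(N):
    s=robot.sense();F.append(s["ft_force"]);M.append(s["moment"]);d=get_image("wrist")
s2=robot.sense();F.append(s2["ft_force"])
F=np.array(F);p=s["tool_pos"];c=load()
print("t",round(s2["t"],2),"sp x,y",((p[:2]-C)@X*1000).round(2),((p[:2]-C)@U*1000).round(2),"cmd",((np.array(c["p"][:2])-C)@X*1000).round(2),((np.array(c["p"][:2])-C)@U*1000).round(2),"yaw",np.degrees(s["tool_rot"][2]).round(2),"z",p[2].round(4),"F sp",(F[:,:2]@X).mean().round(2),(F[:,:2]@U).mean().round(2),F[:,2].mean().round(2),"each Fy",(F[:,:2]@U).round(1),"Mz",np.mean(M,0).round(3),"w",round(s["grip_width"],4))
Tt=np.eye(4);Tt[:3,:3]=Ro.from_euler('xyz',s["tool_rot"]).as_matrix();Tt[:3,3]=p
P=world(d,Tt@d["T_tool_cam"]);rel=P[...,:2]-C;Xs=rel@X;Ys=rel@U;z=P[...,2]
ok=(d["range_z"]>0)&(abs(Xs)<.016)
tool=(p[:2]-C)@U
col=ok&(z>.06)&(z<.0765)&(abs(Ys-tool-.012)<.003)&(abs(Xs)>.0105);cu=ok&(z>.0715)&(z<.0815)&(Ys>tool+.0145)&(Ys<.09)
print("collar face",np.median(Ys[col])*1000,col.sum(),"cup min..",np.percentile(Ys[cu]*1000,[0,2,5,10,98,100]),cu.sum())
cv2.imwrite("pics/last.png",d["img"][:,:,::-1])
E
python3 look.py
```

```text
{'p': [0.5592151310500785, 0.1523196372877863, 0.058499999999999955], 'yaw': 102.05031145980408}
t 11.5 sp x,y 0.63 55.4 cmd 0.37 55.63 yaw 102.02 z 0.0583 F sp 1.49 -1.42 5.57 each Fy [-1.2 -2.5 -0.8 -1.3] Mz [-0.197 -0.507 -0.082] w 0.012
collar face 66.8825654759531 126 cup min.. [73.9098852  74.28725725 74.63893702 75.22228724 89.61397459 89.87664396] 715
```

Emit:
send_rows:
  series: "-1 0.15 0 0 0 0 0; -1 0.3 -0.01 0 0 0 0; -1 0.45 -0.02 0 0 0 0; -1 0.5 -0.02 0 0 0 0; -1 0.5 -0.02 0 0 0 0"

```text
t: 12.12
tool_pos: [0.5584, 0.1569, 0.0583]
tool_rot: [3.141, -0.0, 1.781]
ft_force: [1.3, -1.8, 6.4]
grip_width: 0.0121
```

```bash
python3 -c "
from cmdp import *
add(.5,-.02,0,0)";python3 look.py
```

```text
t 12.28 sp x,y 0.65 60.25 cmd 0.35 60.64 yaw 102.01 z 0.0583 F sp 1.54 -1.67 5.91 each Fy [-2.1 -1.1 -1.4 -2.1] Mz [-0.252 -0.52  -0.06 ] w 0.0126
collar face 71.8182615030115 105 cup min.. [74.78621797 74.91693704 75.26944907 75.84076304 89.66643343 89.90724054] 672
```

Emit:
send_rows:
  series: "-1 0.1 0 0 0 0 0; -1 0.2 -0.01 0 0 0 0; -1 0.2 -0.01 0 0 0 0"

```text
t: 12.65
tool_pos: [0.5578, 0.1588, 0.0583]
tool_rot: [3.141, -0.0, 1.78]
ft_force: [2.0, -1.4, 5.6]
grip_width: 0.0122
```

```bash
python3 -c "
from cmdp import *
add(.2,-.01,0,0)";python3 look.py
```

```text
t 12.8 sp x,y 0.63 62.22 cmd 0.33 62.64 yaw 102.01 z 0.0583 F sp 1.18 -1.47 5.68 each Fy [-1.9 -1.1 -1.6 -1.3] Mz [-0.214 -0.533 -0.08 ] w 0.0123
collar face 74.26130951696834 106 cup min.. [76.74687394 76.88870872 77.0913969  77.57287593 89.62360599 89.98195869] 553
```

Emit:
send_rows:
  series: "-1 0.05 0 0 0 0 0; -1 0.1 0 0 0 0 0; -1 0.1 0 0 0 0 0"

```text
t: 13.18
tool_pos: [0.5578, 0.159, 0.0583]
tool_rot: [3.141, 0.001, 1.78]
ft_force: [1.8, -1.7, 6.1]
grip_width: 0.0121
```

```bash
python3 -c "
from cmdp import *
add(.1,0,0,0)";python3 look.py
```

```text
t 13.32 sp x,y 0.65 62.44 cmd 0.36 63.64 yaw 101.99 z 0.0583 F sp 1.51 -2.39 6.07 each Fy [-2.1 -2.7 -1.9 -2.8] Mz [-0.479 -0.58  -0.035] w 0.0125
collar face 74.45210406816912 106 cup min.. [76.95444084 77.13775027 77.34711877 77.81778793 89.75658759 89.99609126] 539
```

View pics/last.png

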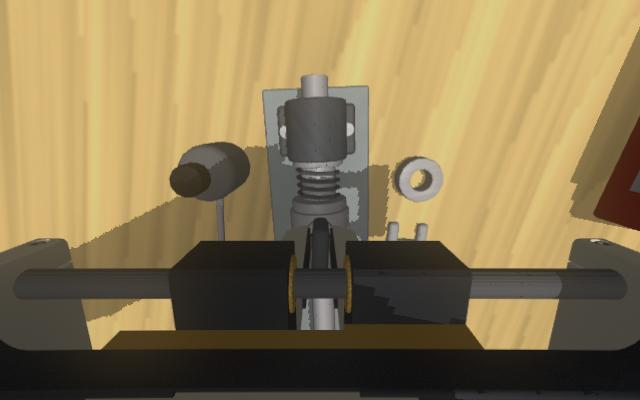

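Contact: the picture shows the collar against the cup at about (320,212), and the force is starting to rise. I'll press on in small steps.

Emit:
send_rows:
  series: "-1 0.1 0 0 0 0 0; -1 0.2 -0.01 0 0 0 0; -1 0.2 -0.01 0 0 0 0"

```text
t: 13.7
tool_pos: [0.5577, 0.1594, 0.0583]
tool_rot: [3.141, 0.003, 1.779]
ft_force: [2.5, -4.2, 7.0]
grip_width: 0.0124
```

```bash
python3 -c "
from cmdp import *
add(.2,-.01,0,0)";python3 look.py
```

```text
t 13.85 sp x,y 0.64 62.92 cmd 0.34 65.64 yaw 101.94 z 0.0583 F sp 1.66 -3.98 7.32 each Fy [-4.7 -4.4 -3.1 -3.7] Mz [-0.834 -0.681 -0.049] w 0.0125
collar face 75.03154242974269 103 cup min.. [77.42305644 77.60519831 77.7814878  78.25465794 89.6039857  89.96094246] 539
```

Emit:
send_rows:
  series: "-1 0.1 0 0 0 0 0; -1 0.2 -0.01 0 0 0 0; -1 0.3 -0.01 0 0 0 0; -1 0.4 -0.01 0 0 0 0; -1 0.4 -0.01 0 0 0 0"

```text
t: 14.48
tool_pos: [0.5575, 0.1602, 0.0583]
tool_rot: [-3.141, 0.007, 1.777]
ft_force: [2.6, -7.7, 7.8]
grip_width: 0.012
```

```bash
python3 -c "
from cmdp import *
add(.4,-.01,0,0)";python3 look.py
```

```text
t 14.62 sp x,y 0.63 63.69 cmd 0.38 69.64 yaw 101.84 z 0.0583 F sp 1.12 -8.18 8.24 each Fy [-8.1 -7.9 -8.3 -8.4] Mz [-1.67  -0.85  -0.082] w 0.0126
collar face 75.69965832674345 105 cup min.. [78.19504899 78.3843208  78.60886174 78.99052268 89.33574796 89.90604612] 511
```

Emit:
send_rows:
  series: "-1 0.1 0 0 0 0 0; -1 0.2 -0.01 0 0 0 0; -1 0.3 -0.01 0 0 0 0; -1 0.4 -0.01 0 0 0 0; -1 0.4 -0.01 0 0 0 0"

```text
t: 15.25
tool_pos: [0.5572, 0.161, 0.0582]
tool_rot: [-3.141, 0.012, 1.776]
ft_force: [4.5, -10.1, 9.2]
grip_width: 0.0124
```

```bash
python3 -c "
from cmdp import *
add(.4,-.01,0,0)";python3 look.py
```

```text
t 15.4 sp x,y 0.55 64.49 cmd 0.43 73.64 yaw 101.73 z 0.0582 F sp 1.18 -11.42 9.55 each Fy [-10.9 -12.  -11.2 -11.6] Mz [-2.514 -1.046 -0.023] w 0.0123
collar face 76.58691339893349 112 cup min.. [79.00961374 79.22303283 79.55179325 79.91017143 89.2873835  89.74628471] 505
```

Emit:
send_rows:
  series: "-1 0.1 0 0 0 0 0; -1 0.2 -0.01 0 0 0 0; -1 0.25 -0.01 0 0 0 0; -1 0.25 -0.01 0 0 0 0; -1 0.25 -0.01 0 0 0 0"

```text
t: 16.02
tool_pos: [0.5571, 0.1614, 0.0582]
tool_rot: [-3.141, 0.015, 1.774]
ft_force: [4.1, -11.5, 9.8]
grip_width: 0.0128
```

```bash
python3 -c "
from cmdp import *
add(.25,-.01,0,0)";python3 look.py 5
```

```text
t 16.27 sp x,y 0.58 64.92 cmd 0.42 76.14 yaw 101.67 z 0.0582 F sp 1.29 -13.09 9.73 each Fy [-12.2 -13.5 -12.7 -13.1 -14.2 -12.9] Mz [-3.019 -1.157 -0.041] w 0.0126
collar face 77.1213398278695 101 cup min.. [79.43095154 79.57654768 79.80648169 80.22048153 89.34004486 89.99517101] 495
```

View pics/last.png

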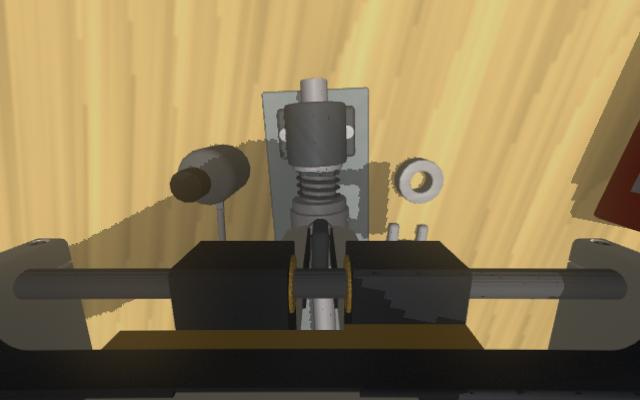

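The load is about 12–13 N by force, position and vision, so I'll hold there and tighten clockwise in stages.

Emit:
send_rows:
  series: "-1 0 0 0 0 0 4; -1 0 0 0 0 0 9; -1 0 0 0 0 0 14; -1 0 0 0 0 0 19; -1 0 0 0 0 0 22"

```text
t: 16.9
tool_pos: [0.5571, 0.1614, 0.0582]
tool_rot: [3.137, 0.013, 1.389]
ft_force: [4.3, -13.3, 9.4]
grip_width: 0.0123
```

```bash
python3 -c "
from cmdp import *
add(0,0,0,22)";python3 look.py 3
```

```text
t 17.05 sp x,y 0.47 65.02 cmd 0.42 76.14 yaw 79.67 z 0.0582 F sp 1.11 -13.8 8.79 each Fy [-13.9 -12.9 -13.9 -14.5] Mz [-3.032 -1.126  0.092] w 0.0122
collar face 77.1881586636886 107 cup min.. [79.54751738 79.73669845 79.97302921 80.33723543 89.22579908 89.9331103 ] 491
```

Load is steady; I'll turn further.

Emit:
send_rows:
  series: "-1 0 0 0 0 0 4; -1 0 0 0 0 0 8; -1 0 0 0 0 0 12; -1 0 0 0 0 0 15; -1 0 0 0 0 0 15"

```text
t: 17.68
tool_pos: [0.557, 0.1615, 0.0582]
tool_rot: [3.134, 0.011, 1.129]
ft_force: [4.0, -12.5, 9.1]
grip_width: 0.0122
```

```bash
python3 -c "
from cmdp import *
add(0,0,0,15)";python3 look.py 3
```

```text
t 17.82 sp x,y 0.48 65.09 cmd 0.42 76.14 yaw 64.69 z 0.0582 F sp 0.98 -13.42 8.86 each Fy [-13.1 -13.6 -13.9 -13.1] Mz [-2.992 -1.078  0.06 ] w 0.0123
collar face 77.974977413649 87 cup min.. [79.58747229 79.79405159 80.02058249 80.45110966 88.8358221  89.75712898] 469
```

Emit:
send_rows:
  series: "-1 0 0 0 0 0 5; -1 0 0 0 0 0 10; -1 0 0 0 0 0 15; -1 0 0 0 0 0 20; -1 0 0 0 0 0 20"

```text
t: 18.45
tool_pos: [0.5569, 0.1617, 0.0582]
tool_rot: [3.131, 0.007, 0.78]
ft_force: [4.3, -12.4, 7.8]
grip_width: 0.0128
```

```bash
python3 -c "
from cmdp import *
add(0,0,0,20)";python3 look.py 3
```

```text
t 18.6 sp x,y 0.4 65.27 cmd 0.42 76.14 yaw 44.69 z 0.0582 F sp 0.9 -13.29 8.08 each Fy [-13.1 -13.5 -13.  -13.6] Mz [-2.958 -1.059  0.067] w 0.0122
collar face 77.87570637491082 66 cup min.. [79.77870979 79.98743785 80.15837475 80.63560593 89.35086392 89.89346302] 381
```

View pics/last.png

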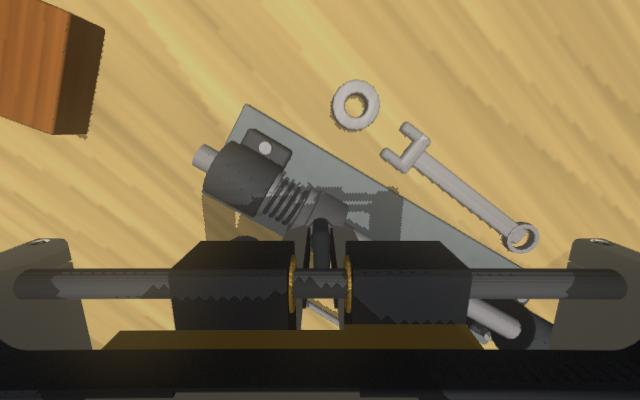

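The paddle at (320,238) turns with the tool, so the joint is at about 1.04. One last part of the turn.

Emit:
send_rows:
  series: "-1 0 0 0 0 0 4; -1 0 0 0 0 0 8; -1 0 0 0 0 0 10; -1 0 0 0 0 0 10"

```text
t: 19.1
tool_pos: [0.5569, 0.1617, 0.0582]
tool_rot: [3.13, 0.005, 0.605]
ft_force: [4.7, -12.6, 8.9]
grip_width: 0.0124
```

```bash
python3 -c "
from cmdp import *
add(0,0,0,10)";python3 look.py 3
```

```text
t 19.25 sp x,y 0.38 65.37 cmd 0.42 76.14 yaw 34.69 z 0.0582 F sp 1.19 -13.47 8.35 each Fy [-13.3 -13.7 -14.  -12.8] Mz [-2.942 -0.991  0.058] w 0.0124
collar face 78.00290030792934 64 cup min.. [79.9080789  80.10058906 80.35416168 80.78556646 89.30984278 89.87764684] 329
```

Before letting go I'll ease off the arm's push. If the lock holds, the force should fall while the collar stays where it is.

Emit:
send_rows:
  series: "-1 -0.07 0.19 0 0 0 0; -1 -0.14 0.37 0 0 0 0; -1 -0.14 0.37 0 0 0 0"

```text
t: 19.62
tool_pos: [0.557, 0.1615, 0.0583]
tool_rot: [3.135, 0.003, 0.607]
ft_force: [4.0, -9.1, 7.8]
grip_width: 0.0123
```

```bash
python3 -c "
from cmdp import *
add(-.14,.37,0,0)";python3 look.py 3
```

```text
t 19.77 sp x,y 0.41 65.11 cmd 0.43 72.19 yaw 34.81 z 0.0582 F sp 1.21 -8.92 7.09 each Fy [-9.8 -8.4 -8.6 -8.9] Mz [-1.979 -0.745  0.046] w 0.0123
collar face 77.90326953876676 56 cup min.. [79.60756071 79.77447266 80.05424594 80.46977878 89.34298702 89.97232627] 338
```

Emit:
send_rows:
  series: "-1 -0.08 0.2 0 0 0 0; -1 -0.15 0.4 0 0 0 0; -1 -0.23 0.6 0 0 0 0; -1 -0.23 0.6 0 0 0 0"

```text
t: 20.27
tool_pos: [0.557, 0.1612, 0.0583]
tool_rot: [3.141, -0.0, 0.611]
ft_force: [0.5, -1.5, 6.7]
grip_width: 0.0124
```

```bash
python3 -c "
from cmdp import *
add(-.23,.6,0,0)";python3 look.py 3
```

```text
t 20.43 sp x,y 0.45 64.73 cmd 0.43 65.76 yaw 35.01 z 0.0583 F sp 0.54 -1.37 6.3 each Fy [-1.6 -0.9 -1.5 -1.5] Mz [-0.406 -0.335  0.051] w 0.0124
collar face 77.21648821044445 60 cup min.. [79.2293996  79.39793125 79.6440382  80.07316504 89.51188118 89.98043678] 343
```

Force went from −13.5 to −1.4 N while the collar stayed about 2.4 mm past first contact, so it is locked. I'll open and lift straight up.

Emit:
send_rows:
  series: "-0.8 0 0 0 0 0 0; -0.5 0 0 0 0 0 0; -0.2 0 0 0 0 0 0; -0.1 0 0 0 0 0 0; -0.1 0 0 0 0 0 0"

```text
t: 21.05
tool_pos: [0.5562, 0.162, 0.0576]
tool_rot: [-3.141, 0.001, 0.612]
ft_force: [1.1, -0.6, 0.0]
grip_width: 0.0414
```

```bash
python3 look.py 1
```

```text
t 21.1 sp x,y -0.19 65.81 cmd 0.43 65.76 yaw 35.06 z 0.0576 F sp 0.33 -0.38 0.37 each Fy [-0.9  0.1] Mz [-0.042 -0.022 -0.041] w 0.0414
collar face 77.94905920495252 106 cup min.. [80.32900606 80.43341444 80.59849402 80.89992146 89.51914947 89.97565911] 351
```

View pics/last.png

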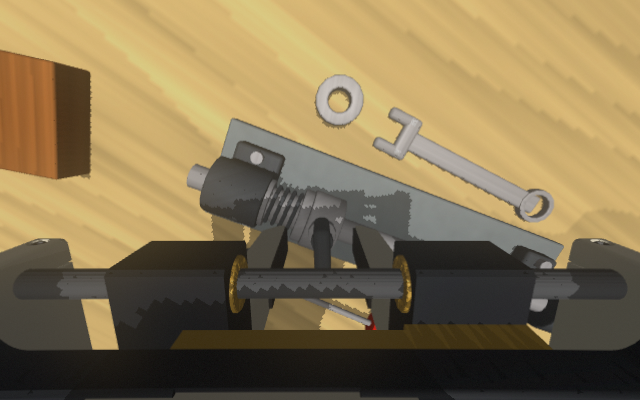

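The fingers are clear of the paddle at (322,245), and the collar still touches the cup. Lifting.

Emit:
send_rows:
  series: "-0.1 0 0 -1 0 0 0; -0.1 0 0 -3 0 0 0; -0.1 0 0 -6 0 0 0; -0.1 0 0 -9.5 0 0 0; -0.1 0 0 -12 0 0 0"

```text
t: 21.72
tool_pos: [0.5574, 0.1623, 0.1806]
tool_rot: [3.141, -0.003, 0.612]
ft_force: [0.6, -0.0, -0.8]
grip_width: 0.042
```

Emit:
send_rows:
  series: "0 0 0 0 0 0 0; 0 0 0 0 0 0 0; 0 0 0 0 0 0 0"

```text
t: 22.1
tool_pos: [0.5559, 0.1616, 0.1767]
tool_rot: [-3.141, 0.003, 0.612]
ft_force: [-1.3, 0.2, 0.9]
grip_width: 0.0466
```

```bash
python3 - <<'E'
from cmdp import *
from cell import robot,get_image
add(0,0,-12,0)
s=robot.sense();d=get_image("wrist");d["pos"]=s["tool_pos"];d["rot"]=s["tool_rot"];cv2.imwrite("pics/f1.png",d["img"][:,:,::-1])
print(s["t"],s["tool_pos"],s["ft_force"])
P,Xs,Ys=analyse(d)
z=P[...,2]
print("cup/collar top profile:")
for lo in np.arange(.04,.1,.004):
    g=(d["range_z"]>0)&(abs(Xs)<.02)&(Ys>=lo)&(Ys<lo+.004)&(z>.03)&(z<.09)
    print(round(lo,3),g.sum(),np.percentile(z[g],90).round(4) if g.any() else 0)
e=get_image("side");cv2.imwrite("pics/f1s.png",cv2.resize(e["img"][150:350,180:380,::-1],None,fx=3,fy=3,interpolation=0))
E
```

```text
22.1 [0.55586509 0.16156202 0.17668419] [-1.26987186  0.22358778  0.93903988]
wing (556.8836669921875, 161.0909423828125) (33.7352180480957, 8.560654640197754) dir 35.1525 ztop 0.12410827912227185 spindle x,y 0.00025345601220707475 0.06470662734912107
cup Y pct [0.05309289 0.05474311 0.06304501 0.07046492] 339
shaft x mean 0.0008927579268649644 0.0700707046599302
cup/collar top profile:
0.04 51 0.0689
0.044 52 0.0686
0.048 39 0.0686
0.052 83 0.0817
0.056 66 0.0856
0.06 51 0.0837
0.064 46 0.0771
0.068 74 0.0854
0.072 128 0.0823
0.076 126 0.0798
0.08 126 0.0795
0.084 85 0.0747
0.088 87 0.0738
0.092 91 0.0741
0.096 85 0.0747
```

View pics/f1.png

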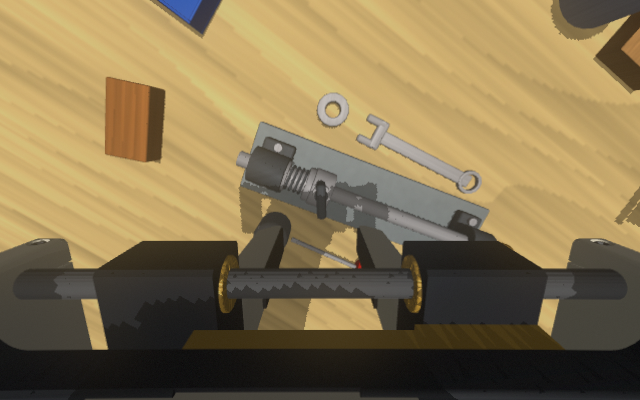

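View pics/f1s.png

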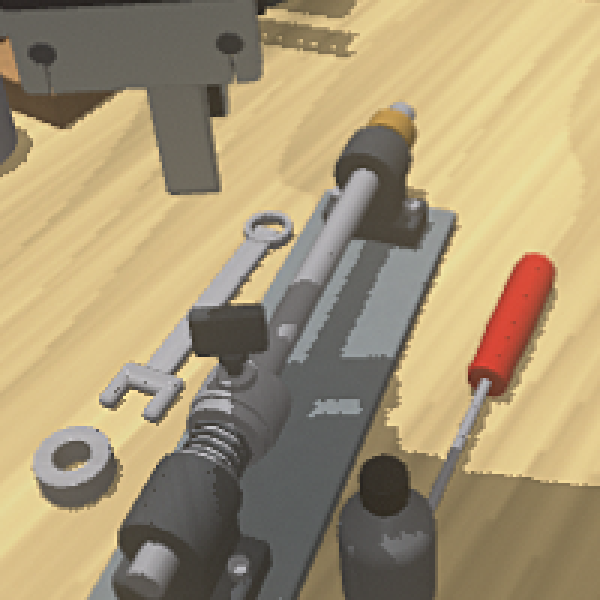

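The paddle reads 69° (about 1.20 rad) at y = +64.7 mm, against first contact at about 62.3 mm, so the preload is about 12 N. The gripper is well clear. Handing in.

```bash
python3 -c "
from cell import robot
print(robot.hand_in()); s=robot.sense(); print(s['t'],s['ft_force'])"
```

```text
the job is handed in; nothing more can be done
None
the job is handed in; nothing more can be done
```

The spindle is preloaded and the job is handed in at about 22 s. By my checks the screw is tight again and the collar holds the spring at about 12 N by itself. The hand-in gave no verdict.

**What I did:**
- Turned the thumb screw from about 1.17 rad to about 0.03 rad.
- Slid the collar about 112 mm along the shaft to meet the cup.
- Pressed the spring to an estimated 11.6 to 13.8 N.
- Tightened the screw again under that load.
- Eased off the arm's push, then opened the gripper and lifted clear.

**Last checks:**
- **Screw:** the paddle angle in the wrist camera gives about 1.20 rad after letting go.
- **Lock:** the arm's push fell from 13.5 N to 1.4 N and the collar stayed put.
- **Load:** after release the collar sits at y = +64.7 mm, about 2.4 mm past first contact, which means roughly 12 N.
- **Gripper:** it is well above the paddle and touches nothing.

**Disagreements and misses:**
- **Fingertips:** both cameras showed the real tips about 36 mm short of the reported tool point. My first grip therefore closed on nothing above the paddle, and I corrected it by going lower.
- **Grip width:** it read about 12 mm on a 9 mm paddle.
- **Load estimates:** while pressing, force gave 11.6 N, tool position 12.9 N and the camera 13.8 N.

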